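# Hold the tall divider ready above its guide slots

### The job

Pull the tall divider panel straight up out of the slotted wooden rack, carry it over the tray of jars and stop with it hanging upright about one centimetre above the rim of the light grey rearing box, centred and in line with the box's pair of guide slots so that it could be lowered straight in. The divider must never touch the box, and neither it nor the gripper may touch the jars; the job ends while you are still holding it there, still: do not lower it in and do not let go. Leave the two low panels, the jars, the loose jar, the scoop and the lid where they are.

Things in the scene. Friction and masses are not known exactly. Their poses are not given: they have to be found in the camera images.
- divider: The tall divider: a dark grey plastic sheet with dark vent dots (flush marks, not holes) on its lower half, 8 mm thick (its x), 120 mm wide (its y), 110 mm tall (its z), about 70 to 140 g. Origin: middle of its lower edge. It stands upright, loose, in one of the rack's three slots and is the only panel that stands 65 mm above the rack's top; take it by its bare upper edge, at the middle of its width, where there is nothing beside it above the low panels.
- low_panel_a: One of two identical low panels in the other two slots of the rack: same dark grey sheet, 8 x 120 x 60 mm tall, its top 50 mm below the tall divider's top (15 mm above the rack's top). Origin: middle of its lower edge, axes as the tall divider. To be left alone.
- low_panel_b: The other low panel, identical. To be left alone.
- rack: Fixed pale wooden rack, 150 (x) x 148 (y) x 53 mm (z), for three upright panels. Origin: centre of its underside. An 8 mm floor, and along the two ends (y) grooved cheeks that reach 24 mm inward; three slots at x = -45, 0 and +45 mm, each 11 mm wide, 45 mm deep, running along y; the middle 100 mm in y is open above the floor. The panels stand on the floor.
- jar_tray: Fixed blue tray, 280 (x) x 116 (y) mm with 35 mm walls, packed with two rows of five capped jars, whose tops are 94 mm above the table. Origin: centre of its underside. It stands between rack and box.
- box: Fixed light grey plastic rearing box, 220 (x) x 136 (y) x 85 mm (z), 4 mm walls, green bar handles on its two short ends reaching 18 mm out. Origin: centre of its underside. Inside its two long walls stand ribs 8 mm thick reaching 14 mm inward from floor to rim, in pairs that leave a guide slot 14 mm wide; the slots are 128 mm apart at their bottoms and lie at x = +30 mm, off-centre. The divider fits with its width along the box's y, either way round.
- box_slots (a point): The point midway between the two guide slots of the box, at rim height (85 mm above the table); axes as the box.
- jar: A loose capped glass jar, 54 mm diameter, 92 mm tall, beyond the tray. Origin: centre of its underside. To be left alone.
- scoop: A loose long-handled scoop lying crosswise beyond the jar. Origin: underside, about its middle. To be left alone.
- jar_lid: A loose orange jar lid, 54 mm diameter, 13 mm high, lying beyond the work, to the left. Origin: centre of its underside. To be left alone.

How it is judged:
By the outcome, as a careful person would: the job done as asked, in the order asked, and still so for the second after the job is handed in, while the arm keeps its last pose, push and grip.
It also fails if it takes over 50 s, if anything falls off the work surface, if the arm or the gripper's body presses on something with over 40 N, if the wrist force passes 120 N, or if a joint passes its speed limit or range.

### The arm

A 6-joint arm with a two-finger parallel gripper is mounted at the origin on the work surface. World frame = base frame: x ahead of the robot, y to its left, z up, the work surface at z = 0. Lengths are in m, angles in rad, forces in N, time in s.
With the tool pointing down it reaches from about 0.275 to 0.825 m from the base axis. Payload 5.2 kg.
Tool frame: the origin (TCP) lies between the finger pads; the fingertips stand 25 mm ahead of it and the grasp point (between the pads) lies 6 mm ahead of it; z points along the fingers, y is the direction in which the jaws open and shut (so a half turn about z gives the same grasp; the last joint's range is limited). The gripper opens to 93 mm and grips with 3 to 60 N. Pads are 15 mm wide; open, the fingers measure 128 mm over their backs; the gripper's body (75 mm by 188 mm) begins 65 mm behind the grasp point.
Start: joints at [-1.507, 0.259, 1.535, -0, 1.348, -0.203], TCP at [0.145, -0.531, 0.244] pointing down, gripper open.
Joint ranges: [-3.14, 3.14], [-0.91, 2.08], [0.19, 2.58], [-1.22, 4.36], [0.22, 2.71], [-3.12, 3.12]. Speed limits (rad/s): [2.57, 2.57, 3.14, 3.14, 3.14, 3.14].

### API

Orientations are given as a rotation vector (axis times angle).
In Python, from bench import robot, eoat, cams, finish_job, get_time_s, get_q, get_joint_velocities, get_joint_efforts, get_tcp_pos, get_tool_rot, get_force, get_wrist_torque, get_gripper_width gives the robot as it stands. Calls block until the motion is done:
- robot.move_pose(position, orientation): joint-space move of the TCP to a pose.
- robot.move_linear(position, velocity=0.15, orientation=None, threshold=None): straight line of the TCP; orientation=None keeps the orientation; velocity is the mean speed in m/s. With threshold (N) it stops when the force on the tool has changed by that much, and returns True; else False.
- robot.goto_joints(angles): joint-space move.
- eoat.ungrasp() and eoat.gripper_close(grasp_force=None): open the fingers fully, or close them until they stop; grasp_force is the grip in N (None keeps the last).
- robot.hold(seconds).
- robot.ik(position, orientation): joint angles nearest the present ones, or None.
- cams.snapshot(name): name is "scene" or "top" or "wrist"; returns a dict with "pixels" (480x640x3 uint8, red, green, blue), "depth" (480x640 float32, m along the optical axis (not along the pixel's ray), 0 where there is no reading), "fovy" (degrees; the focal length in pixels is half the picture's height over the tangent of half this angle, whatever the lens; pixels are square), "cx", "cy" (the principal point, pixels), "extrinsics" (4x4, takes a point from camera to world coordinates); the wrist camera has in their place "T_tool_cam" (4x4, takes a point from camera to tool coordinates, whose origin is the TCP and whose axes are the flange's). Camera axes: x right, y down, z forward; pixel columns grow to the right and rows downward; lengths in m; the calibration is good to about 2 mm. A picture is of the moment at which its call begins: read the wrist's pose just before it.
A pose or a line that the arm cannot do raises robot.Unreachable and nothing moves.
- finish_job(): hands the job in, once; it reports no verdict.
Readings, each from a call of its own:
- get_time_s(): time.
- get_q(): joint angles.
- get_joint_velocities(): joint speeds.
- get_joint_efforts(): joint torques, N m.
- get_tcp_pos(): TCP position.
- get_tool_rot(): TCP orientation.
- get_force(): force on the tool from outside, world axes, zero at the start.
- get_wrist_torque(): the same for the moment, N m.
- get_gripper_width(): finger opening in m.
Only numpy, scipy, OpenCV 4.12 (cv2) and the standard library are available. Lean on these libraries where they do the work, as an engineer would, in place of code of your own. Each camera call takes 0.05 s, during which the arm holds its last target. There are 200 camera calls.

## Working session

There is one attempt and no reset: what is moved stays moved. The work goes in short steps, each a Python script; the robot and the scene stay as the last script left them, time stands still between calls to the robot, and variables do not carry over. Pictures are saved under pics/ and viewed, about 8 in all and at most 12, crops included, and the job is handed in when it is done.

```bash
mkdir -p pics; cat > h.py <<'E'
import numpy as np, cv2
from bench import *
from scipy.spatial.transform import Rotation as R
def snap(n):
    p=get_tcp_pos(); r=get_tool_rot(); s=cams.snapshot(n)
    if n=="wrist":
        T=np.eye(4); T[:3,:3]=R.from_rotvec(r).as_matrix(); T[:3,3]=p; s["extrinsics"]=T@np.array(s["T_tool_cam"])
    return s
def cloud(s):
    d=s["depth"]; h,w=d.shape; f=h/2/np.tan(np.radians(s["fovy"])/2)
    v,u=np.mgrid[:h,:w]; P=np.stack([(u-s["cx"])/f*d,(v-s["cy"])/f*d,d],-1)
    E=np.array(s["extrinsics"]); P=P@E[:3,:3].T+E[:3,3]; P[d==0]=np.nan; return P
E
python3 - <<'E'
from h import *
for n in("scene","top"):
    s=snap(n); cv2.imwrite(f"pics/{n}1.png",s["pixels"][:,:,::-1]); np.save(n+".npy",cloud(s)); print(n,s["fovy"],np.round(s["extrinsics"],3).tolist())
print(get_time_s(),get_tool_rot(),get_gripper_width())
E
```

```text
scene 44.31532163025352 [[-0.173, 0.768, -0.617, 1.408], [0.985, 0.139, -0.104, 0.151], [0.006, -0.625, -0.78, 1.058], [0.0, 0.0, 0.0, 1.0]]
top 42.96339456044211 [[0.027, -0.983, 0.182, 0.409], [-1.0, -0.027, 0.004, -0.005], [0.001, -0.182, -0.983, 1.221], [0.0, 0.0, 0.0, 1.0]]
0.1 [-3.11207765e+00 -4.17614544e-01 -1.59331678e-04] 0.09283134162599319
```

View pics/top1.png

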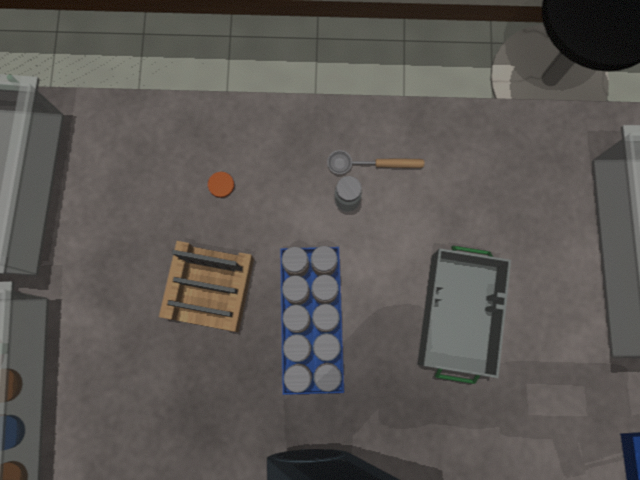

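View pics/scene1.png

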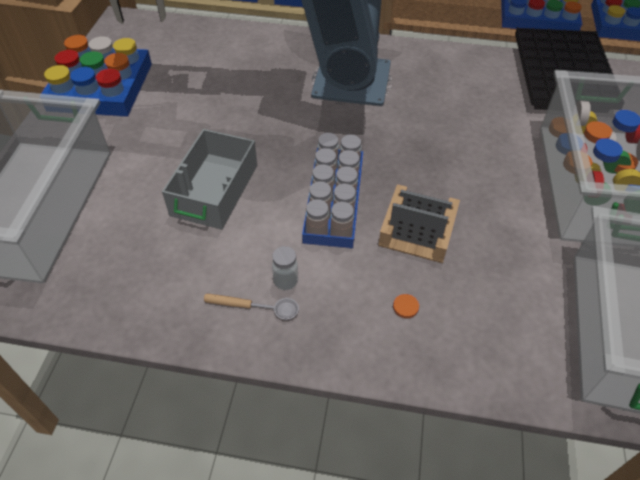

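The top view shows the rack at about (207,287), with the tall panel in the far slot at about (207,258). The tray is at (311,320) and the box at (466,314), with guide ribs at about (437,297) and (493,300). Next I'll get the numbers from the depth.

```bash
python3 - <<'E'
from h import *
P=np.load("top.npy"); im=cv2.imread("pics/top1.png")
def box(m,name,z=True):
    pts=P[m]; r=cv2.minAreaRect(pts[:,:2].astype(np.float32)); print(name,m.sum(),"c",np.round(r[0],4),"size",np.round(r[1],4),"ang",round(r[2],2),"mean",pts.mean(0).round(4),"zmax",np.percentile(pts[:,2],98).round(4))
v,u=np.mgrid[:480,:640]
reg=(u>150)&(u<262)&(v>230)&(v<340)
Z=P[...,2]
box(reg&(Z>.105),"tall"); box(reg&(Z>.060)&(Z<.08),"low"); box(reg&(Z>.03),"rack")
box(reg&(Z>.045)&(Z<.058),"racktop")
box((u>270)&(u<355)&(v>235)&(v<405)&(Z>.07),"jars")
b=(u>410)&(u<520)&(v>235)&(v<395)
g=(im[...,1].astype(int)-im[...,2]>25)
box(b&(Z>.078)&~g,"rim"); box(b&(Z>.02)&g,"handles")
box((u>325)&(u<370)&(v>170)&(v<220)&(Z>.05),"jar")
s=snap("scene"); Q=cloud(s)
P=Q; v,u=np.mgrid[:480,:640]; Z=P[...,2]
reg=(u>375)&(u<465)&(v>180)&(v<265); box(reg&(Z>.09),"tall(scene)"); box(reg&(Z>.10),"tall(scene)")
b=(u>160)&(u<262)&(v>125)&(v<235);g=(s["pixels"][...,1].astype(int)-s["pixels"][...,0]>25); box(b&(Z>.08)&~g,"rim(scene)")
t=cv2.imread("pics/top1.png")
cv2.imwrite("pics/crop.png",np.hstack([cv2.resize(t[235:345,150:265],None,fx=3.4,fy=4),cv2.resize(t[240:390,410:520],(400,440))]))
E
```

```text
tall 337 c [0.5739 0.2173] size [0.1206 0.0089] ang 80.97 mean [0.5731 0.2167 0.1184] zmax 0.1237
low 648 c [0.5166 0.22  ] size [0.1378 0.1154] ang 83.27 mean [0.5144 0.2262 0.0692] zmax 0.0768
rack 3282 c [0.5297 0.2252] size [0.1499 0.1499] ang 80.8 mean [0.531  0.2221 0.0632] zmax 0.1211
racktop 1765 c [0.5297 0.2252] size [0.1499 0.1499] ang 80.8 mean [0.5272 0.223  0.0537] zmax 0.0576
jars 6090 c [0.471  0.0204] size [0.2667 0.1056] ang 3.28 mean [0.4689 0.0196 0.0931] zmax 0.0994
rim 1239 c [ 0.4909 -0.2709] size [0.1375 0.2208] ang 82.36 mean [ 0.4956 -0.2749  0.0854] zmax 0.0905
handles 245 c [ 0.4909 -0.268 ] size [0.0722 0.2547] ang 82.59 mean [ 0.4791 -0.2677  0.0517] zmax 0.0725
jar 659 c [ 0.7169 -0.0449] size [0.0497 0.0499] ang 42.98 mean [ 0.7144 -0.0443  0.0863] zmax 0.0973
tall(scene) 642 c [0.5745 0.2231] size [0.1197 0.0156] ang 79.88 mean [0.5753 0.2234 0.1074] zmax 0.1206
tall(scene) 473 c [0.5745 0.223 ] size [0.1195 0.0156] ang 79.88 mean [0.575  0.2234 0.1119] zmax 0.1208
rim(scene) 719 c [ 0.4889 -0.2648] size [0.1406 0.2275] ang 82.48 mean [ 0.5018 -0.2668  0.084 ] zmax 0.0882
```

View pics/crop.png

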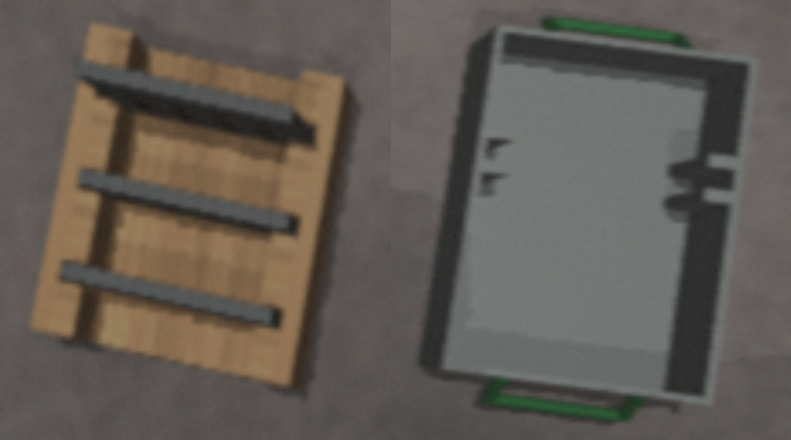

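The divider's width runs along about 81° and the box's y axis along about 82.4°. The slots lie on the +x side of the box. Next I'll take a closer look at both with the wrist camera.

```bash
cat >> h.py <<'E'
def rot(a,s=1):  # width direction at angle a (deg); tool z down, tool y along thickness
    a=np.radians(a); y=s*np.array([np.sin(a),-np.cos(a),0]); z=np.array([0,0,-1.]); x=np.cross(y,z)
    return R.from_matrix(np.stack([x,y,z],1)).as_rotvec()
E
python3 - <<'E'
from h import *
for s in(1,-1):
    for p,a in(([.574,.218,.125],81),([.574,.218,.3],81),([.52,-.273,.35],82.4),([.52,-.273,.2],82.4)):
        q=robot.ik(p,rot(a,s)); print(s,p,None if q is None else np.round(q,2))
s=snap("wrist"); print(np.round(s["T_tool_cam"],3).tolist(),s["fovy"])
E
```

```text
1 [0.574, 0.218, 0.125] [0.18 0.47 1.53 0.   1.14 0.34]
1 [0.574, 0.218, 0.3] [0.18 0.35 1.28 0.   1.52 0.34]
1 [0.52, -0.273, 0.35] [-0.67  0.28  1.25 -0.    1.61 -0.54]
1 [0.52, -0.273, 0.2] [-0.67  0.36  1.51 -0.    1.28 -0.54]
-1 [0.574, 0.218, 0.125] [ 0.18  0.47  1.53  0.    1.14 -2.8 ]
-1 [0.574, 0.218, 0.3] [ 0.18  0.35  1.28  0.    1.52 -2.8 ]
-1 [0.52, -0.273, 0.35] [-0.67  0.28  1.25 -0.    1.61  2.6 ]
-1 [0.52, -0.273, 0.2] [-0.67  0.36  1.51 -0.    1.28  2.6 ]
[[0.0, -0.954, -0.299, 0.085], [1.0, 0.001, -0.001, -0.001], [0.001, -0.299, 0.954, -0.141], [0.0, 0.0, 0.0, 1.0]] 58.53346740855633
```

```bash
python3 - <<'E'
from h import *
robot.move_pose([.515,-.265,.32],rot(82.4)); robot.hold(.3)
s=snap("wrist"); np.save("wbox.npy",cloud(s)); cv2.imwrite("pics/wbox.png",s["pixels"][:,:,::-1])
robot.move_pose([.515,-.1,.34],rot(82)); robot.move_pose([.56,.22,.32],rot(81)); robot.hold(.3)
s=snap("wrist"); np.save("wrack.npy",cloud(s)); cv2.imwrite("pics/wrack.png",s["pixels"][:,:,::-1])
def box(P,m,name):
    pts=P[m]; r=cv2.minAreaRect(pts[:,:2].astype(np.float32)); print(name,m.sum(),"c",np.round(r[0],4),"size",np.round(r[1],4),"ang",round(r[2],2),"zmax",np.percentile(pts[:,2],[50,98]).round(4))
P=np.load("wrack.npy"); near=(abs(P[...,0]-.53)<.12)&(abs(P[...,1]-.22)<.12)
Z=P[...,2]; box(P,near&(Z>.108)&(Z<.135),"tall"); box(P,near&(Z>.045)&(Z<.058),"rack")
P=np.load("wbox.npy"); near=(abs(P[...,0]-.49)<.12)&(abs(P[...,1]+.27)<.11); Z=P[...,2]
box(P,near&(Z>.079)&(Z<.095),"rim"); print(get_time_s())
E
python3 -c "
import cv2,numpy as np
cv2.imwrite('pics/wb.png',np.vstack([cv2.resize(cv2.imread('pics/w%s.png'%n),(400,300)) for n in('box','rack')]))"
```

```text
tall 1422 c [0.5727 0.2236] size [0.1191 0.0081] ang 80.84 zmax [0.118  0.1196]
rack 7406 c [0.5278 0.2297] size [0.1481 0.1502] ang 80.92 zmax [0.0531 0.0551]
rim 5032 c [ 0.489  -0.2659] size [0.1361 0.2209] ang 82.34 zmax [0.0849 0.0866]
4.525
```

View pics/wbox.png

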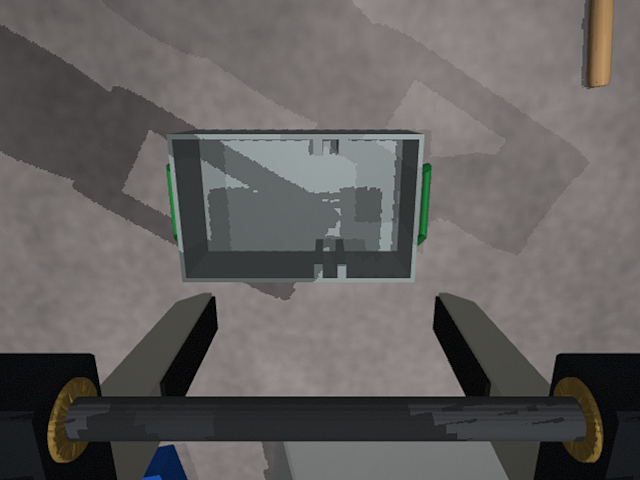

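View pics/wrack.png

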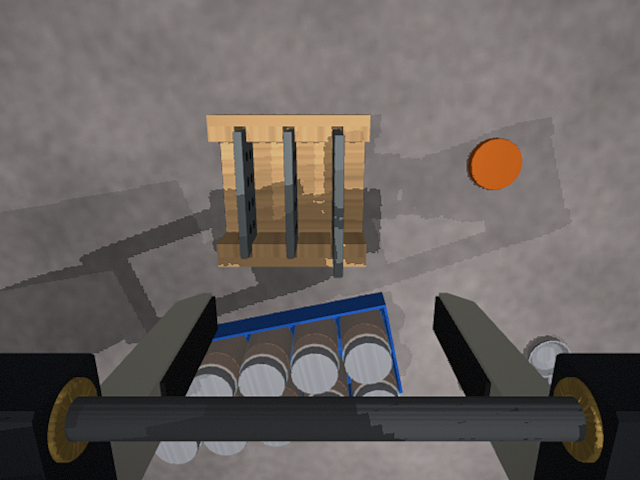

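The wrist view shows the box slots at columns of about 322–335 and the tall panel at column 338, rows 130–275. Its top edge is at (0.573, 0.224). Now I'll check the slot position from the rib points, then grasp, lift and look.

```bash
cat > g.py <<'E'
from h import *
P=np.load("wbox.npy"); a=np.radians(82.34); c=np.array([.489,-.2659]); ux=np.array([np.sin(a),-np.cos(a)]); uy=np.array([np.cos(a),np.sin(a)])
p=P[(abs(P[...,2]-.085)<.004)]; l=np.stack([(p[:,:2]-c)@ux,(p[:,:2]-c)@uy],1)
for sg in(1,-1):
    k=l[(sg*l[:,1]>.0655-.0085)&(sg*l[:,1]<.0625)&(abs(l[:,0])<.08)]; h,e=np.histogram(k[:,0],np.arange(0,.06,.002)); print(sg,dict(zip((e[:-1]*1000).round().astype(int).tolist(),h.tolist())))
E
python3 g.py
python3 - <<'E'
from h import *
r=rot(80.84); x,y=.5727,.2236
robot.move_pose([x,y,.22],r); robot.move_linear([x,y,.110],.1); robot.hold(.2)
f0=get_force(); eoat.gripper_close(30); robot.hold(.3)
print("w",get_gripper_width(),"df",np.round(get_force()-f0,2),get_wrist_torque(),get_tcp_pos())
s=snap("scene"); cv2.imwrite("pics/s2.png",s["pixels"][:,:,::-1])
f1=get_force(); print(robot.move_linear([x,y,.125],.03,threshold=15),np.round(get_force()-f1,2),get_gripper_width(),get_time_s())
E
```

```text
1 {0: 0, 2: 0, 4: 0, 6: 0, 8: 0, 10: 0, 12: 0, 14: 7, 16: 13, 18: 14, 20: 20, 22: 7, 24: 0, 26: 0, 28: 0, 30: 0, 32: 0, 34: 0, 36: 7, 38: 20, 40: 12, 42: 14, 44: 14, 46: 0, 48: 0, 50: 0, 52: 0, 54: 0, 56: 0}
-1 {0: 0, 2: 0, 4: 0, 6: 0, 8: 0, 10: 0, 12: 0, 14: 6, 16: 11, 18: 8, 20: 11, 22: 6, 24: 0, 26: 0, 28: 0, 30: 0, 32: 0, 34: 0, 36: 6, 38: 11, 40: 11, 42: 15, 44: 8, 46: 0, 48: 0, 50: 0, 52: 0, 54: 0, 56: 0}
w 0.007780425681457253 df [0.25 0.6  1.04] [-0.0882151  -0.0621231  -0.02988467] [0.57270858 0.22362143 0.11001481]
False [-0.31 -0.71 -2.22] 0.007736381911472118 8.7333
```

The slot is confirmed at box x = 30 mm, and the panel is gripped and moving freely. Next I'll lift it straight up and check it in hand.

```bash
python3 - <<'E'
from h import *
x,y=.5727,.2236
f1=get_force(); print(robot.move_linear([x,y,.185],.06,threshold=15),np.round(get_force()-f1,2))
print(robot.move_linear([x,y,.275],.12),np.round(get_force(),2)); robot.hold(.5)
s=snap("scene"); P=cloud(s); cv2.imwrite("pics/s3.png",cv2.resize(s["pixels"][80:320,280:600,::-1],None,fx=2.4,fy=2.4))
w=snap("wrist"); W=cloud(w); cv2.imwrite("pics/w3.png",w["pixels"][:,:,::-1])
for n,C in(("scene",P),("wrist",W),("top",cloud(snap("top")))):
    m=(abs(C[...,0]-x)<.03)&(abs(C[...,1]-y)<.09)&(C[...,2]>.14)&(C[...,2]<(.283 if n!="scene" else .24)); p=C[m]
    print(n,m.sum(),np.percentile(p,[1,50,99],axis=0).round(4).tolist(),cv2.minAreaRect(p[:,:2].astype(np.float32)))
print(get_gripper_width(),get_tcp_pos(),get_time_s())
E
```

```text
False [0.5  1.39 0.93]
False [ 0.32  0.39 -1.11]
scene 1440 [[0.5659, 0.165, 0.1731], [0.5764, 0.2236, 0.208], [0.587, 0.2809, 0.2391]] ((0.5764142870903015, 0.22270074486732483), (0.11976999789476395, 0.009258187375962734), 80.25626373291016)
wrist 6138 [[0.5575, 0.1724, 0.1936], [0.5781, 0.2358, 0.2805], [0.5928, 0.2823, 0.283]] ((0.5757307410240173, 0.22584381699562073), (0.03764989227056503, 0.11274934560060501), 4.079212188720703)
top 337 [[0.5606, 0.1581, 0.1771], [0.565, 0.1804, 0.2325], [0.5838, 0.2189, 0.2829]] ((0.5745368599891663, 0.18867744505405426), (0.06374651938676834, 0.019845347851514816), 79.6557388305664)
0.007823072206340275 [0.57269806 0.22360598 0.27499236] 11.4333
```

View pics/s3.png

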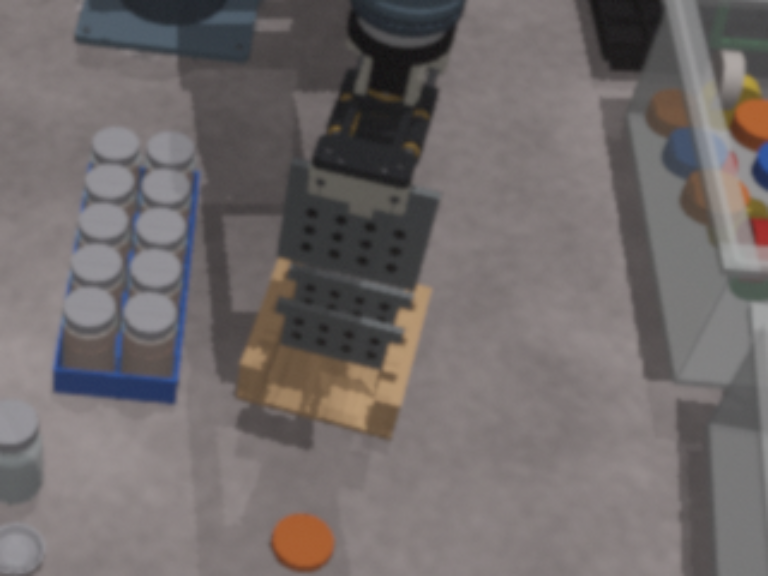

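View pics/w3.png

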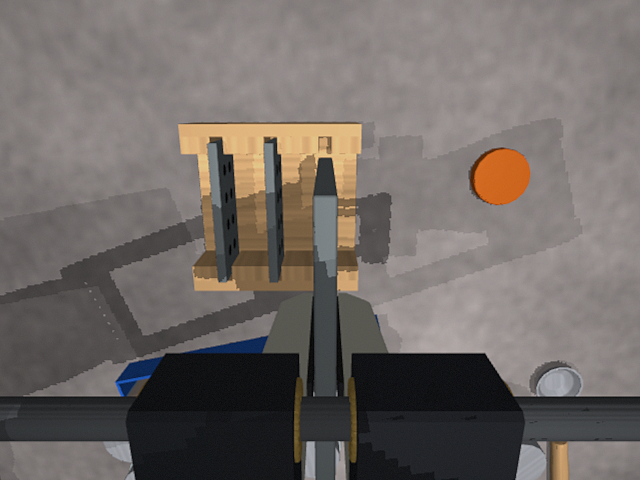

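The panel hangs upright, the low panels are still in the rack, and the bottom edge is about 102 mm below the TCP. Next I'll carry it over the tray to above the box, partly descend, and check alignment.

```bash
cat > chk.py <<'E'
from h import *
from scipy import stats
w=snap("wrist"); W=cloud(w); s=snap("scene"); S=cloud(s); t=snap("top"); T=cloud(t); tcp=get_tcp_pos()
slot=np.array([.5187,-.2699]); a=np.radians(82.34); ux=np.array([np.sin(a),-np.cos(a)]); uy=np.array([np.cos(a),np.sin(a)])
def loc(C): 
    d=C[...,:2]-slot; return np.stack([d@ux,d@uy,C[...,2]],-1)
for n,C in(("wrist",W),("scene",S),("top",T)):
    L=loc(C); zc=tcp[2]
    m=(abs(L[...,0])<.014)&(abs(L[...,1])<.075)&(L[...,2]>zc-.108)&(L[...,2]<zc-.03); p=L[m]
    if len(p)<50: print(n,"few",len(p)); continue
    A=np.c_[p[:,1:],np.ones(len(p))]; k=np.linalg.lstsq(A,p[:,0],rcond=None)[0]
    print(n,len(p),"pct",(np.percentile(p,[1,50,99],axis=0)*1000).round(1).tolist(),"yaw,tilt deg",np.degrees(k[:2]).round(2))
    if n=="scene":
        ys=np.arange(-.05,.051,.01); b=np.array([np.percentile(p[abs(p[:,1]-y)<.005,2],1) for y in ys]); l=stats.linregress(ys,b); print(" bottom z",b.mean().round(4),"slope deg",np.degrees(l.slope).round(2))
    m=(abs(L[...,0]+.03)<.116)&(abs(L[...,1])<.072)&(abs(L[...,2]-.085)<.005)&~((abs(L[...,0])<.012)&(abs(L[...,1])<.061)); r=cv2.minAreaRect(L[m][:,:2].astype(np.float32))
    print("  box rim in slot frame (expect -30,0):",np.round(np.array(r[0])*1000,1),np.round(np.array(r[1])*1000,1),round(r[2],2))
print(get_gripper_width(),tcp,np.round(get_force(),2),get_time_s())
n=str(int(get_time_s()*10))
cv2.imwrite(f"pics/f{n}.png",np.hstack([cv2.resize(s["pixels"][90:270,120:300,::-1],(400,400)),cv2.resize(w["pixels"][50:410,120:520,::-1],(400,400))])); print(n)
E
python3 - <<'E'
from h import *
robot.move_linear([.5187,-.2699,.275],.15,orientation=rot(82.34)); robot.move_linear([.5187,-.2699,.212],.06); robot.hold(.4)
E
python3 chk.py; ls -t pics | head -1
```

```text
wrist 324 pct [[-3.1, 58.3, 112.1], [0.6, 59.1, 154.9], [4.6, 59.3, 181.7]] yaw,tilt deg [15.29  0.05]
  box rim in slot frame (expect -30,0): [-29.7  -0.1] [136.5 221.1] 89.96
scene 1137 pct [[-2.4, -58.4, 109.9], [3.7, 3.0, 147.0], [7.9, 60.3, 181.2]] yaw,tilt deg [-0.18  0.34]
 bottom z 0.1109 slope deg 0.26
  box rim in slot frame (expect -30,0): [-30.1   0.8] [226.6 139.9] 0.09
top 140 pct [[-2.3, 13.4, 111.3], [-1.8, 39.6, 147.2], [5.3, 55.1, 179.0]] yaw,tilt deg [ 4.17 -0.33]
  box rim in slot frame (expect -30,0): [-15.4  -3.9] [136. 196.] 89.9
0.007616414815220027 [ 0.51870826 -0.26987233  0.21200318] [ 0.16  0.43 -0.42] 16.6417
166
f166.png
```

Wrist and scene agree to within about 0.7 mm, so no correction is needed. I'll lower to the final hover.

```bash
python3 - <<'E'
from h import *
robot.move_linear([.5187,-.2699,.1968],.04); robot.hold(.6)
E
python3 chk.py; cp $(ls -t pics/f*.png|head -1) pics/final.png
```

```text
wrist 324 pct [[-3.2, 58.3, 97.0], [0.5, 59.2, 139.4], [4.5, 59.4, 166.3]] yaw,tilt deg [1.65 0.04]
  box rim in slot frame (expect -30,0): [-29.8  -0.4] [137.  221.1] 89.99
scene 1110 pct [[-1.3, -58.3, 95.6], [3.8, 3.1, 131.8], [7.5, 60.7, 165.9]] yaw,tilt deg [-0.17  0.26]
 bottom z 0.0964 slope deg 0.28
  box rim in slot frame (expect -30,0): [-29.9   0.8] [140.6 227.7] 89.93
top 156 pct [[-9.4, 14.7, 89.1], [-1.8, 43.3, 128.1], [10.7, 62.8, 165.9]] yaw,tilt deg [3.57 0.16]
  box rim in slot frame (expect -30,0): [-13.9  -3.9] [136.  192.1] 89.98
0.007870662706478316 [ 0.51869825 -0.26988206  0.19678785] [-0.46  0.69 -0.73] 17.925
179
```

View pics/final.png

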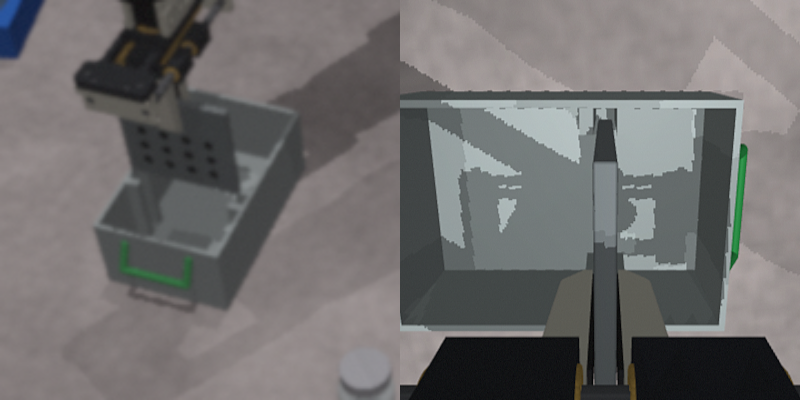

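The divider hangs upright over the box, and its far lower edge points between the two ribs (right half, about (603,120)). Handing in.

```bash
python3 -c "
from bench import *
print(get_joint_velocities()); print(finish_job())"
```

```text
[-0.00082423 -0.00057761  0.00088102  0.00263145 -0.0005714  -0.00038217]
the job is handed in; nothing more can be done
None
```

I pulled the tall divider straight up out of the rack and carried it over the jars with its lower edge about 8 cm above their caps. I handed the job in with it held still about 1 cm above the box's guide slots, about 18 s after the start.

**Height:** the scene camera put the lower edge at about 96 mm, which is 11 mm above the rim. The height worked out from the grasp put it at about 95 mm, or 10 mm above.

**Alignment:** the wrist and scene cameras both put it within about 1 mm of the slot centre. Yaw error was about 0.2° and tilt 0.3° or less.

**Contact:** forces stayed near zero whenever I read them, and the grip width held at 7.8 mm. I saw no contact with the box or jars.

**Checks that disagreed:** the top camera's box and divider fits were wrong, because the arm hid part of its view. The wrist yaw fit (1.7°) was also no use, as it sees only the panel's end face. I ignored both. The low panels looked unmoved just after the lift. I did not check them, the jars, the scoop or the lid again at the end.

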